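# Set and lock the height stop on a milled part

### The job

Lower the height stop by its black knob until its foot touches the aluminium block below it, pressing only gently (under 20 N on the block), and let it stand there. Then swing the red clamp handle all the way round to lock the stop, so that the foot stays in contact with the block. Leave the block where it lies and do not disturb the wooden block, the red T-handle key or the hammer.

Things in the scene. Friction and masses are not known exactly. Their poses are not given: they have to be found in the camera images.
- stand: Fixed height-stop stand. Steel base plate x -95..95, y -75..135, z 0..12 mm; grey column 44 x 40 mm centred at y = +98 mm; on it a grey arm, 52 mm wide in x, y -52..+118, z 110..145 mm; a steel lug 40 x 14 mm at y = +17 mm rises to 167 mm behind the rod. Origin: at bench height, straight under the stop's rod; z up.
- stop: Height stop: 16 mm square aluminium rod that slides only vertically through the arm, at x = y = 0 of the stand, with a round black knob on top (diameter 30 mm). Origin: centre of the knob's underside; the knob spans z 0..30 mm. At the start it is 224 to 234 mm above the bench; it can go down to 172 mm. Friction (7 N, weight 0.28 to 0.45 kg) holds it at any height where it is left.
- rod_end (a point): Lower end of the stop's rod, 134 mm below the stop's origin. Below it stands out a screwed foot with a round flat face, diameter 20 mm, fixed to the rod: its face is 12 to 26 mm below this point, differing every time and NOT measured, so feel for the contact. Sliding the stop down steadily takes 2 to 6 N of push; what the push exceeds this by presses on the block.
- part: Milled aluminium block 80 x 56 x 30 mm, lying loose on the base plate (plate top at 12 mm) under the foot, so that its top is 42 mm above the bench. Origin: centre of its underside. It must not be shifted by more than 8 mm nor pressed by the stop with more than 20 N.
- clamp (a joint): Angle of the red clamp handle, rad: 0 open, 1.5 closed at its end stop. Starts at 0 to 0.25. It turns anticlockwise seen from above, about a vertical pivot, from pointing along the stand's -x (0) to its -y (1.5). Free to about 0.75; from there a cam wedges on the rod and the handle gets stiffer, up to about 15 N at the grip post. It stays where it is left.
- clamp_grip (a point): Point on the axis of the upright red round grip post (diameter 18 mm, 40 mm tall, on the end of the red handle bar), 16 mm below the post's top; it is 179 mm above the bench. The handle bar below the post has its top at 158 mm.
- clamp_pivot (a point): Point on the clamp's vertical pivot axis at the height of clamp_grip, 85 mm from it horizontally; fixed on the stand at x = 0, y = -28 mm.
- wood_block: Loose wooden block 75 x 55 x 50 mm beside the stand; leave alone. Origin: centre of its underside.
- tee_key: Loose hex key with a red T handle (handle 70 mm along y, shaft 100 mm along x, 16 mm high), lying by the stand; leave alone. Origin: at bench height under the handle's inner side.
- hammer: Loose mallet with orange faces (head 124 mm along y, handle 180 mm to -x, 38 mm high), lying by the stand; leave alone. Origin: at bench height under the head, 40 mm from its middle.
Mind the look-alikes: they are no part of the job. Of the things that look like the part, the larger one is meant.

How it is judged:
On the way, in this order (a step that is already met when the one before it is completed fails the run):
1. the stop's foot touches the block while the clamp is still open (contact force between stop and part above 0.5 N and value of joint clamp below 0.4 rad), for 0.3 s.
2. the clamp is swung closed with the foot still on the block (contact force between stop and part above 0.5 N and value of joint clamp above 1.3 rad), for 0.3 s.
At the end, for the whole second after the job is handed in: The stop's foot rests on the block (contact force over 0.5 N), at rest, the clamp handle is closed (over 1.3 of 1.5 rad), and the block is within 8 mm of where it lay (all of step 2 and linear speed of stop below 0.005 m/s and distance of part from where it was at the start of the episode below 0.008 m); the robot touches nothing.
It fails at once if the stop presses the block with more than 20 N (contact force between stop and part above 20 N).
It fails at once if the block is shifted by more than 8 mm (distance of part from where it was at the start of the episode above 0.008 m).
It fails at once if the wooden block, the T-handle key or the hammer is moved by more than 15 mm (distance of any of wood_block, tee_key, hammer from where it was at the start of the episode above 0.015 m).
It also fails if it takes over 67 s, if anything falls off the work surface, if the arm or the gripper's body presses on something with over 40 N, if the wrist force passes 120 N, or if a joint passes its speed limit or range.

### The arm

A 7-joint arm with a two-finger parallel gripper is mounted at the origin on the work surface. World frame = base frame: x ahead of the robot, y to its left, z up, the work surface at z = 0. Lengths are in m, angles in rad, forces in N, time in s.
With the tool pointing down it reaches from about 0.4 to 0.85 m from the base axis. Payload 10.4 kg.
Tool frame: the origin (TCP) lies midway between the tips of the shut fingers; the grasp point (between the pads) lies 19 mm behind it; z points along the fingers, y is the line along which they close (so a half turn about z gives the same grasp; the last joint's range is limited). The gripper opens to 85 mm and grips with 20 to 120 N. Pads are 22 mm wide; open, the fingers measure 114 mm over their backs; the gripper's body (76 mm by 85 mm) begins 54 mm behind the grasp point. The pads swing forward as they close: fully open they stand 13 mm farther back than shut.
Start: joints at [1.294, 0.332, -0.065, 1.46, 0.022, 1.35, -0.088], TCP at [0.157, -0.605, 0.231] pointing down, gripper open.
Joint ranges: [-2.6, 2.6], [-0.5, 2.12], [-1.47, 1.34], [0.16, 2.42], [-1.27, 4.41], [0.06, 2.06], [-2.6, 2.6]. Speed limits (rad/s): [2.22, 2.22, 2.79, 2.79, 3.14, 3.14, 3.14].

### API

Orientations are given as a unit quaternion [w, x, y, z].
In Python, from bench import env, camera gives the robot as it stands. The module is installed in compiled form; this text tells all that it offers. Calls block until the motion is done:
- env.move_ptp(position, orientation): joint-space move of the TCP to a pose.
- env.servo_line(position, rot=None, v=0.15, f_stop=None): straight line of the TCP; rot=None keeps the orientation; v is the mean speed in m/s. With f_stop (N) it stops when the force on the tool has changed by that much, and returns True; else False.
- env.set_joints(angles): joint-space move.
- env.command_gripper(opening, effort=None): finger opening in m; effort is the grip in N (None keeps the last); returns when the fingers have stopped.
- env.pause(seconds).
- env.inverse_kinematics(position, orientation): joint angles nearest the present ones, or None.
- env.get_state(): the state.
- camera(name): name is "scene" or "top"; returns a dict with "pixels" (400x640x3 uint8, red, green, blue), "camera_matrix" (3x3 intrinsics, pixels), "rvec" (rotation vector, rad) and "tvec" (3), from world to camera coordinates, as OpenCV has them. Camera axes: x right, y down, z forward; pixel columns grow to the right and rows downward; lengths in m; the calibration is good to about 2 mm. A picture is of the moment at which its call begins. There is no depth.
A pose or a line that the arm cannot do raises env.MotionError and nothing moves.
- env.finish_job(): hands the job in; it is judged then, once.
The state is a dict: "time_s": time; "joint_positions": joint angles; "qvel": joint speeds; "tau": joint torques, N m; "position": TCP position; "orientation": TCP orientation; "force": force on the tool from outside, world axes, zero at the start; "ft_torque": the same for the moment, N m; "grip_width": finger opening in m; "grasp_force": force on a finger pad.
Only numpy, scipy, OpenCV 4.12 (cv2) and the standard library are available. Lean on these libraries where they do the work, as an engineer would, in place of code of your own. Each camera call takes 0.05 s, during which the arm holds its last target. There are 200 camera calls.

## Working session

There is one attempt and no reset: what is moved stays moved. The work goes in short steps, each a Python script; the robot and the scene stay as the last script left them, time stands still between calls to the robot, and variables do not carry over. Pictures are saved under pics/ and viewed, at most 10 in all, crops included, and the job is handed in when it is done.

```bash
mkdir -p pics
python3 - <<'E'
from bench import env, camera
import cv2, numpy as np, pickle
d={}
for n in("scene","top"):
    c=camera(n); d[n]=c; cv2.imwrite(f"pics/{n}0.png",c["pixels"][:,:,::-1])
    R=cv2.Rodrigues(np.array(c["rvec"],float))[0]; print(n,"pos",(-R.T@np.array(c["tvec"]).ravel()).round(3),"K",np.array(c["camera_matrix"]).round(1).tolist(), R.round(2).tolist())
pickle.dump(d,open("cams.pkl","wb"))
s=env.get_state(); print(s["time_s"],s["position"],s["orientation"],s["force"],s["grip_width"])
E
```

```text
scene pos [0.915 0.613 0.883] K [[502.6, 0.0, 319.5], [0.0, 502.6, 205.5], [0.0, 0.0, 1.0]] [[-0.89, 0.46, -0.0], [0.35, 0.68, -0.64], [-0.29, -0.57, -0.77]]
top pos [0.519 0.1   0.978] K [[371.3, 0.0, 323.5], [0.0, 371.3, 203.0], [0.0, 0.0, 1.0]] [[0.01, -1.0, 0.01], [-0.99, -0.01, -0.13], [0.13, -0.01, -0.99]]
0.1 [ 0.15684628 -0.60464215  0.23059936] [-6.21374097e-04  9.91955456e-01  1.26585837e-01 -1.14622592e-04] [-0.23569584  0.86091109  0.67853607] 0.08543531554090995
```

View pics/scene0.png

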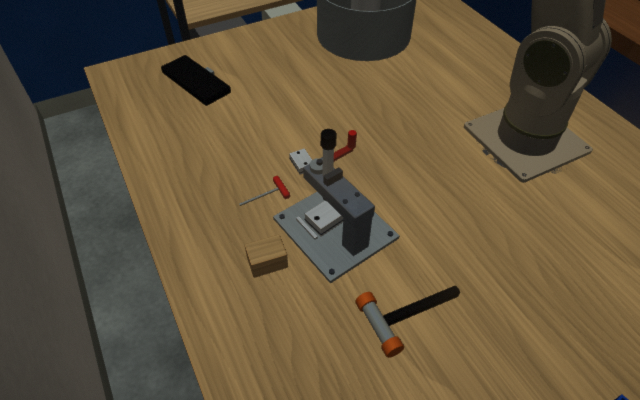

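View pics/top0.png

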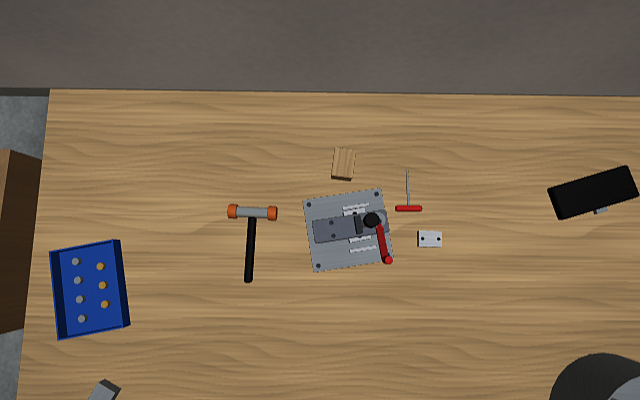

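The scene view shows the knob near (328,138) and the grip post near (352,138). In the top view the knob is near (372,220) and the post near (388,260). I'll enlarge both to read them more closely.

Run:
```python
import cv2
a=cv2.imread("pics/scene0.png")[120:280,265:415]; cv2.imwrite("pics/s_c.png",cv2.resize(a[:95],None,fx=5,fy=5,interpolation=cv2.INTER_CUBIC))
a=cv2.imread("pics/top0.png")[180:280,295:455]; cv2.imwrite("pics/t_c.png",cv2.resize(a,None,fx=5,fy=5,interpolation=cv2.INTER_CUBIC))
```

```text
(no output)
```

View pics/s_c.png

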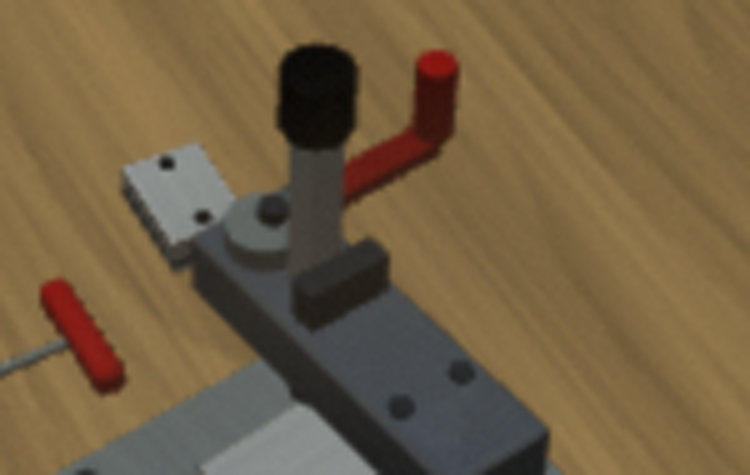

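View pics/t_c.png

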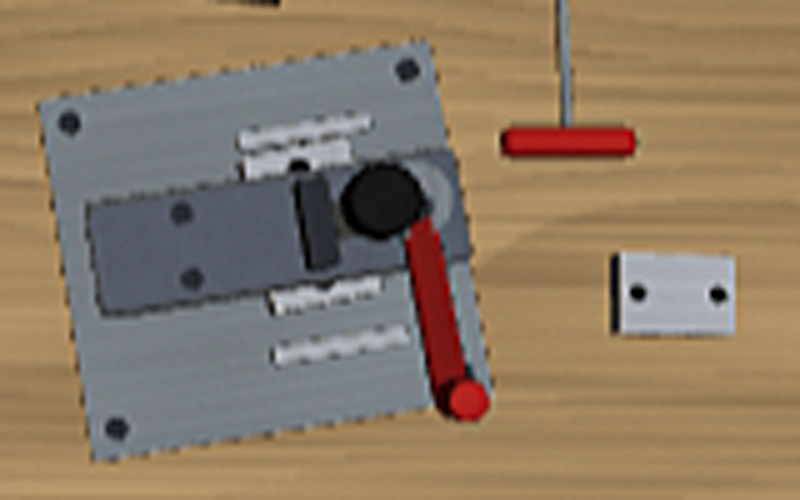

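The crops give these positions:
- **Scene crop (×5):** knob top centre (318,62) and post top centre (437,64).
- **Top crop (×5):** knob top centre (387,200), post top centre (469,400), and plate corners (40,102), (430,42), (492,405) and (95,460).

Next I triangulate these.

```bash
cat > geo.py <<'E'
import pickle,numpy as np,cv2
from scipy.optimize import least_squares
C=pickle.load(open("cams.pkl","rb"))
def px(n,c): 
    off={"scene":(265,120),"top":(295,180)}[n]; return np.array(off)+(np.array(c,float)+.5)/5-.5
def proj(n,P):
    c=C[n]; return cv2.projectPoints(np.atleast_2d(P).astype(float),np.array(c["rvec"],float),np.array(c["tvec"],float),np.array(c["camera_matrix"],float),None)[0][:,0]
def tri(s,t): return least_squares(lambda X:np.r_[proj("scene",X)[0]-px("scene",s),proj("top",X)[0]-px("top",t)],[.5,0,.2])
E
python3 - <<'E'
from geo import *
for nm,s,t in(("knobtop",(318,62),(387,200)),("posttop",(437,64),(469,400))):
    r=tri(s,t); print(nm,r.x.round(4),"res",r.fun.round(2))
S=np.array([[95,135],[95,-75],[-95,-75],[-95,135]])/1e3
obs=[px("top",c) for c in((40,102),(430,42),(492,405),(95,460))]
def W(p,q): c,s=np.cos(p[2]),np.sin(p[2]); q=np.atleast_2d(q); return np.c_[p[0]+c*q[:,0]-s*q[:,1],p[1]+s*q[:,0]+c*q[:,1],q[:,2]]
def f(p):
    q=[np.r_[a,.012] for a in S]; r=list((proj("top",W(p,q))-obs).ravel())
    k=[0,0,p[3]+.03]; g=[-.085*np.cos(p[4]),-.028-.085*np.sin(p[4]),.195]
    for n,ck,cg in(("scene",(318,62),(437,64)),("top",(387,200),(469,400))):
        r+=list(proj(n,W(p,[k]))[0]-px(n,ck))+list(proj(n,W(p,[g]))[0]-px(n,cg))
    return r
r=least_squares(f,[.55,0,.15,.23,.1]); print("stand xy yaw, h, q",r.x.round(4)); print(np.array(r.fun).reshape(-1,2).round(2).tolist())
np.save("stand.npy",r.x)
p=r.x; print("knob",W(p,[[0,0,p[3]+.03]]),"pivot",W(p,[[0,-.028,.179]]),"post",W(p,[[-.085*np.cos(p[4]),-.028-.085*np.sin(p[4]),.195]]))
from bench import env
from scipy.spatial.transform import Rotation as Ro
def quat(yaw): # tool down, tool y along world angle yaw
    y=np.array([np.cos(yaw),np.sin(yaw),0]);z=np.array([0,0,-1.]);x=np.cross(y,z)
    q=Ro.from_matrix(np.c_[x,y,z]).as_quat(); return q[[3,0,1,2]]
piv=W(p,[[0,-.028,.17]])[0]
for o in(0,np.pi):
  for q in(p[4],.5,1,1.5):
    P=piv+.085*np.array([-np.cos(p[2]+q),-np.sin(p[2]+q),0]); j=env.inverse_kinematics(P,quat(p[2]+q+np.pi/2+o)); print(round(q,2),None if j is None else np.round(j,2))
print(env.inverse_kinematics([p[0],p[1],.28],[0,1,0,0]))
E
```

```text
knobtop [ 0.5802 -0.0006  0.2586] res [ 0.05  0.01  0.03 -0.05]
posttop [ 0.5019 -0.0436  0.1914] res [-0.15 -0.03 -0.09  0.12]
stand xy yaw, h, q [ 5.804e-01 -5.000e-04  1.612e-01  2.288e-01  9.700e-03]
[[-0.38, -0.58], [0.34, -0.38], [0.52, -1.08], [-0.7, 0.48], [0.02, 0.01], [0.49, -1.18], [-0.01, -0.12], [-0.25, 0.52]]
knob [[ 5.80380723e-01 -5.06735109e-04  2.58775812e-01]] pivot [[ 0.58487487 -0.02814371  0.179     ]] post [[ 0.50111319 -0.04259985  0.195     ]]
0.01 [ 0.76  0.19 -0.83  1.82  0.15  1.19  1.62]
0.5 [ 1.1   0.41 -1.23  1.76  0.4   1.26  2.  ]
1 [ 1.07  0.53 -1.24  1.67  0.51  1.32  2.47]
1.5 [-0.73  0.57  1.16  1.65 -0.54  1.29 -2.52]
0.01 [ 0.72  0.19 -0.79  1.82  0.14  1.19 -1.52]
0.5 [ 0.7   0.22 -0.7   1.78  0.16  1.2  -0.96]
1 [ 0.68  0.31 -0.68  1.69  0.2   1.22 -0.45]
1.5 [ 0.67  0.41 -0.71  1.57  0.28  1.26  0.01]
[ 0.61985846  0.32513413 -0.87360111  1.47245017  0.24898341  1.45950102
 -1.82616835]
```

Both fits agree to about 2 mm. Next I raise the tool, shut the gripper and press the knob down until the foot makes contact.

```bash
cat > h.py <<'E'
import numpy as np
from bench import env, camera
from scipy.spatial.transform import Rotation as Ro
p=np.load("stand.npy")
def quat(yaw):
    y=np.array([np.cos(yaw),np.sin(yaw),0]);z=np.array([0,0,-1.]);x=np.cross(y,z)
    return Ro.from_matrix(np.c_[x,y,z]).as_quat()[[3,0,1,2]]
def W(q): c,s=np.cos(p[2]),np.sin(p[2]); return np.array([p[0]+c*q[0]-s*q[1],p[1]+s*q[0]+c*q[1],q[2]])
def arc(q,r=.085,z=.179): return W([-r*np.cos(q),-.028-r*np.sin(q),z]), quat(p[2]+q-np.pi/2)
def st(m=""): s=env.get_state(); print(m,"t",round(s["time_s"],2),"p",np.round(s["position"],4),"F",np.round(s["force"],2),"w",round(s["grip_width"],4)); return s
E
python3 - <<'E'
from h import *
s=env.get_state(); P=s["position"]
env.servo_line([P[0],P[1],.34],v=.2)
Q=quat(p[2]-np.pi/2)
env.command_gripper(0.0,30)
env.move_ptp(W([0,0,.33]),Q); st("above")
env.servo_line(W([0,0,.27]),v=.06); env.pause(.2); st("near")
r=env.servo_line(W([0,0,.245]),v=.012,f_stop=8); st(f"A {r}")
E
```

```text
above t 4.17 p [ 0.5805 -0.0016  0.3298] F [0.  0.1 0.2] w 0.0001
near t 5.52 p [ 5.805e-01 -4.000e-04  2.703e-01] F [0.94 1.27 0.15] w 0.0
A False t 7.75 p [ 5.804e-01 -5.000e-04  2.450e-01] F [-0.45 -0.05  2.81] w 0.0001
```

Run:
```python
from h import *
r=env.servo_line(W([0,0,.208]),v=.008,f_stop=6); st(f"B {r}")
for i in range(3): env.pause(.25); st()
```

```text
B True t 10.34 p [ 5.804e-01 -5.000e-04  2.239e-01] F [-0.75 -0.79  6.24] w 0.0001
 t 10.59 p [ 5.804e-01 -5.000e-04  2.239e-01] F [-1.46  0.33  4.9 ] w -0.0001
 t 10.84 p [ 5.804e-01 -5.000e-04  2.240e-01] F [-1.44 -0.45  5.27] w -0.0001
 t 11.09 p [ 5.804e-01 -5.000e-04  2.240e-01] F [-1.18 -0.3   5.36] w 0.0003
```

Run:
```python
from h import *
r=env.servo_line(W([0,0,.2215]),v=.003,f_stop=4.5); st(f"C {r}")
env.pause(.5); st()
```

```text
C True t 11.41 p [ 5.804e-01 -5.000e-04  2.240e-01] F [-0.72 -0.5   4.25] w 0.0004
 t 11.91 p [ 5.804e-01 -5.000e-04  2.240e-01] F [ 0.85 -0.1   4.26] w 0.0004
```

Run:
```python
from h import *
for dz in(.0001,.0002,.0003,.0004):
    r=env.servo_line(W([0,0,.2240-dz]),v=.002,f_stop=6); env.pause(.1); F=st(f"{dz} {r}")["force"][2]
    if r or F>8: break
env.pause(.3); st()
```

```text
0.0001 False t 12.26 p [ 5.804e-01 -5.000e-04  2.240e-01] F [-1.42 -0.06  5.33] w 0.0001
0.0002 False t 12.61 p [ 5.804e-01 -5.000e-04  2.239e-01] F [-0.45 -0.02  6.23] w -0.0
0.0003 False t 12.96 p [ 5.804e-01 -5.000e-04  2.239e-01] F [-0.8  -0.63  6.4 ] w -0.0003
0.0004 False t 13.31 p [ 5.804e-01 -5.000e-04  2.239e-01] F [-2.74  0.02  7.15] w -0.0001
 t 13.61 p [ 5.804e-01 -5.000e-04  2.239e-01] F [-1.55 -0.4   6.85] w 0.0001
```

Run:
```python
from h import *
for dz in(.0006,.0008,.001):
    r=env.servo_line(W([0,0,.2240-dz]),v=.002,f_stop=6); env.pause(.1); F=st(f"{dz} {r}")["force"][2]
    if r or F>9: break
env.pause(.4); st()
env.servo_line(W([0,0,.235]),v=.02); env.servo_line(W([0,0,.30]),v=.15); st()
q0=p[4]
env.command_gripper(.05)
P,Q=arc(q0,z=.27); env.move_ptp(P,Q); st("above post")
c=camera("scene"); import cv2
a=c["pixels"][110:240,265:425,::-1]; cv2.imwrite("pics/s2.png",cv2.resize(a,None,fx=4,fy=4,interpolation=cv2.INTER_CUBIC))
```

```text
0.0006 False t 13.96 p [ 5.804e-01 -5.000e-04  2.239e-01] F [-2.6   0.41  8.84] w -0.0001
0.0008 False t 14.31 p [ 5.804e-01 -5.000e-04  2.239e-01] F [-3.36 -0.89 10.98] w 0.0001
 t 14.71 p [ 5.804e-01 -5.000e-04  2.239e-01] F [-2.57 -1.52 11.  ] w -0.0003
 t 16.03 p [ 0.5802 -0.0006  0.2992] F [-0.12  0.11 -0.43] w -0.0002
above post t 17.03 p [ 0.5007 -0.0434  0.2702] F [0.82 0.69 0.29] w 0.05
```

View pics/s2.png

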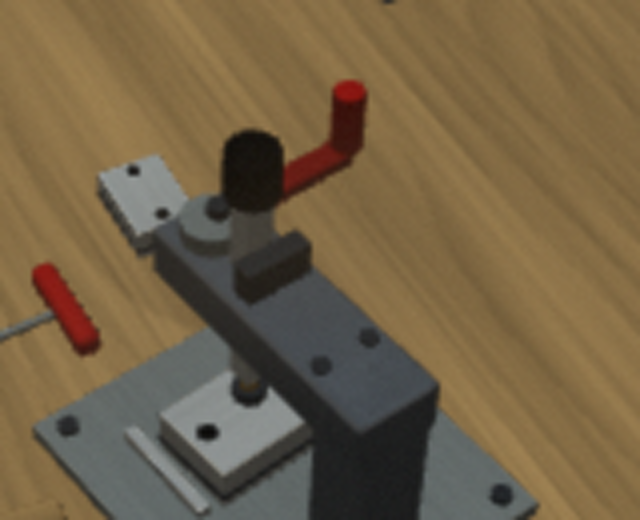

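The picture shows the foot at crop (248,388) standing on the block, and the post still at its open position at crop (349,90). I'll straddle the post loosely with the fingers and swing it round the arc.

Run:
```python
from h import *
q0=p[4]
P,Q=arc(q0,z=.164); r=env.servo_line(P,rot=Q,v=.08,f_stop=8); st(f"down {r}")
if not r:
    env.command_gripper(.026,20); st("narrow")
    for q in np.linspace(q0,1.52,14)[1:]:
        P,Q=arc(q,z=.164); r=env.servo_line(P,rot=Q,v=.05,f_stop=30); s=st(f"q {q:.2f} {r}")
        if r: break
```

```text
down False t 18.56 p [ 0.5014 -0.0426  0.1644] F [-0.36 -0.09  0.49] w 0.0499
narrow t 18.92 p [ 0.5012 -0.0426  0.1641] F [ 0.59 -0.64 -0.92] w 0.0262
q 0.13 False t 19.27 p [ 0.5033 -0.0522  0.1639] F [ 0.08 -0.23  0.09] w 0.0264
q 0.24 False t 19.62 p [ 0.5066 -0.0612  0.164 ] F [0.69 0.43 0.09] w 0.026
q 0.36 False t 19.97 p [ 0.511 -0.07   0.164] F [ 0.4   0.43 -0.43] w 0.0259
q 0.47 False t 20.32 p [ 0.5163 -0.0782  0.164 ] F [-0.14  0.93 -0.61] w 0.0258
q 0.59 False t 20.67 p [ 0.5226 -0.0858  0.164 ] F [-0.46 -0.48 -0.16] w 0.0259
q 0.71 False t 21.02 p [ 0.5298 -0.0926  0.164 ] F [0.15 0.1  0.58] w 0.0259
q 0.82 False t 21.37 p [ 0.5376 -0.0986  0.1639] F [-0.56 -0.38  0.1 ] w 0.0261
q 0.94 False t 21.72 p [ 0.5462 -0.1036  0.1639] F [-0.49  1.04  0.37] w 0.0261
q 1.06 False t 22.07 p [ 0.5552 -0.1076  0.164 ] F [-0.84  1.18 -0.45] w 0.0259
q 1.17 False t 22.42 p [ 0.5647 -0.1106  0.164 ] F [-0.13  0.31 -0.08] w 0.0261
q 1.29 False t 22.77 p [ 0.5744 -0.1125  0.164 ] F [-1.26  0.49 -0.95] w 0.0259
q 1.40 False t 23.12 p [ 0.5844 -0.1132  0.164 ] F [-1.01  0.49 -1.13] w 0.0262
q 1.52 False t 23.47 p [ 0.5941 -0.1128  0.164 ] F [-1.92  0.77  0.31] w 0.0256
```

The expected force of about 15 N never appeared, so I'll check whether the handle moved.

Run:
```python
from h import *
import cv2
c=camera("scene"); d=camera("top")
a=cv2.resize(c["pixels"][90:230,250:410,::-1],None,fx=2.5,fy=2.5,interpolation=cv2.INTER_CUBIC)
b=cv2.resize(d["pixels"][150:290,290:450,::-1],None,fx=2.5,fy=2.5,interpolation=cv2.INTER_CUBIC)
cv2.imwrite("pics/s3.png",np.hstack([a,b]))
```

```text
(no output)
```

View pics/s3.png

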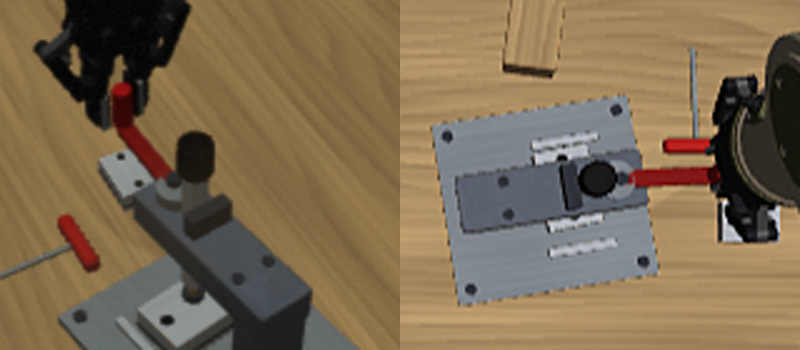

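The handle has swung round with the fingers: its bar runs from (625,180) to (720,176) in the right half. In the left half the foot is still on the block at (192,292). I'll push on until the end stop shows in the force.

Run:
```python
from h import *
for q in np.arange(1.55,1.72,.03):
    P,Q=arc(q,z=.164); r=env.servo_line(P,rot=Q,v=.02,f_stop=22); s=st(f"q {q:.2f} {r}")
    if r or np.hypot(*s["force"][:2])>20: break
```

```text
q 1.55 False t 23.84 p [ 0.5972 -0.1124  0.1642] F [ 0.48 -0.49  0.15] w 0.0259
q 1.58 False t 24.12 p [ 0.5978 -0.1121  0.164 ] F [-10.9   -0.61   6.54] w 0.0259
q 1.61 False t 24.39 p [ 0.5981 -0.1117  0.1637] F [-24.41  -1.24  13.81] w 0.0259
```

The force rose sharply at about q = 1.51, allowing for finger clearance, which is the end stop. I'll back off, open, retreat and check.

Run:
```python
from h import *
import cv2
P,Q=arc(1.54,z=.164); env.servo_line(P,rot=Q,v=.03); st("back")
env.command_gripper(.045); st("open")
P,Q=arc(1.54,z=.30); env.servo_line(P,rot=Q,v=.1); 
P=W([-.25,-.15,.33]); env.servo_line(P,v=.2); st("away")
c=camera("scene"); d=camera("top")
a=cv2.resize(c["pixels"][120:260,260:420,::-1],None,fx=2.5,fy=2.5,interpolation=cv2.INTER_CUBIC)
b=cv2.resize(d["pixels"][150:290,290:450,::-1],None,fx=2.5,fy=2.5,interpolation=cv2.INTER_CUBIC)
cv2.imwrite("pics/s4.png",np.hstack([a,b]))
```

```text
back t 24.74 p [ 0.5963 -0.1126  0.1642] F [-0.13 -0.84  0.44] w 0.0261
open t 25.07 p [ 0.596  -0.1123  0.1639] F [-0.5   0.34 -0.69] w 0.0452
away t 28.2 p [ 0.3582 -0.1883  0.3298] F [ 0.66 -0.19  0.08] w 0.045
```

View pics/s4.png

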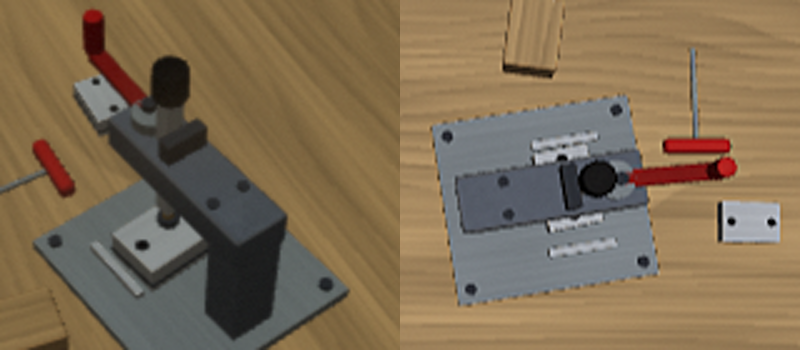

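The picture shows the post at scene (297,127) and top (421,217), with the foot on the block and the other items undisturbed. I'll compute the clamp angle and hand in if it is closed.

Run:
```python
from h import *
from geo import proj
from scipy.optimize import least_squares
o=np.r_[297,126.5,420.8,217.2]
r=least_squares(lambda X:np.r_[proj("scene",X)[0],proj("top",X)[0]]-o,[.6,-.11,.195]).x
d=r[:2]-W([0,-.028,0])[:2]; q=(np.arctan2(d[1],d[0])-p[2]-np.pi)%(2*np.pi); print(r.round(4),"q",q)
if 1.4<q<1.6: print(env.finish_job()); st()
```

```text
[ 0.5922 -0.1148  0.1882] q 1.4941127861038037
the job is handed in; nothing more can be done
None
the job is handed in; nothing more can be done
```

The job is handed in: the foot is on the block (pressed with about 8 N before the clamp was swung), the clamp is closed at about 1.49 rad, and the arm is clear. I couldn't measure the foot's contact force after clamping, and no verdict came back.

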